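Mount a handle blank on the mini lathe and hold the length gauge at its mark

ROBOT

A 7-joint arm with a two-finger parallel gripper is mounted at the origin on the work surface. World frame = base frame: x ahead of the robot, y to its left, z up, the work surface at z = 0. Lengths are in mm, angles in rad, forces in N, time in s.
With the tool pointing down it reaches from about 400 to 875 mm from the base axis. Payload 4.4 kg.
Tool frame: the origin (TCP) lies midway between the tips of the shut fingers; the grasp point (between the pads) lies 19 mm behind it (ctrl.pinch_z is the distance from the TCP to the grasp point, in mm); z points along the fingers, y is the line along which they close (so a half turn about z gives the same grasp; the last joint's range is limited). The gripper opens to 85 mm and grips with 20 to 120 N. Pads are 22 mm wide; open, the fingers measure 114 mm over their backs; the gripper's body (76 mm by 85 mm) begins 54 mm behind the grasp point. The pads swing forward as they close: fully open they stand 13 mm farther back than shut.
Start: joints at [-1.353, 0.628, 0.038, 1.517, -0.027, 0.996, -0.02], TCP at [181.979, 624.02, 231.313] pointing down, gripper open.
Joint ranges: [-3.06, 3.06], [-0.37, 2.12], [-1.25, 1.32], [0.18, 2.47], [-1.1, 4.24], [0.23, 1.98], [-2.94, 2.94]. Speed limits (rad/s): [2.57, 2.57, 3.14, 3.14, 3.14, 3.14, 3.14].

INTERFACE

Orientations are given as [roll, pitch, yaw] about the fixed x, y, z axes, in that order (R = Rz(yaw) Ry(pitch) Rx(roll)).
In Python, from cell import read_state, cams, order, ctrl gives the robot as it stands.
- The arm moves only by the tool move_arm, never from a script. Its argument "targets" is text: rows parted by semicolons, each of 7 numbers parted by spaces: the gripper's target within -1 to 1 (fully open at 1, half-way at 0, shut at -1), then the shift along the tool's x, y, z in cm, then the turn, a rotation vector about the tool's x, y, z in degrees. A call has 1 to 5 rows; each row shifts and turns the commanded pose from where the row before left it, along the tool's axes as they then stand; what a row does not reach is not made up. A row lasts 1/12 s, in which the tool goes at most 41.7 mm and 7.16 degrees, less where a joint would pass 70% of its speed; a pose out of reach is approached as far as the arm can. A call with a gripper value outside its range is refused whole. The fingers move at their own pace and stop on an object; the grip force is fixed at half the most. Time passes only in rows, so rows that do not move let the fingers close. It gives the time, the measured TCP pose, the force, the opening and the grip force at its end, in the units of the state.
- read_state(): the state, without advancing time (a new reading comes with each control period).
- cams.get_image(name): name is "scene" or "top" or "wrist"; returns a dict with "color" (400x640x3 uint8, red, green, blue), "fovy" (degrees; the focal length in pixels is half the picture's height over the tangent of half this angle, whatever the lens; pixels are square), "cx", "cy" (the principal point, pixels), "rvec" (rotation vector, rad) and "tvec" (3), from world to camera coordinates, as OpenCV has them. Camera axes: x right, y down, z forward; pixel columns grow to the right and rows downward; lengths in mm; the calibration is good to about 2 mm. A picture is of the moment at which its call begins. There is no depth.
- order.finish_job(): hands the job in; it is judged then, once.
The state is a dict: "clock": time; "qpos": joint angles; "qd": joint speeds; "tau": joint torques, N m; "eef_pos": TCP position; "tool_rot": TCP orientation; "force": force on the tool from outside, world axes, zero at the start; "torque": the same for the moment, N m; "width": finger opening in mm; "gripper_force": force on a finger pad.
Only numpy, scipy, OpenCV 4.12 (cv2) and the standard library are available. Lean on these libraries where they do the work, as an engineer would, in place of code of your own. Each camera call takes 0.05 s, during which the arm holds its last target. There are 200 camera calls.

TASK

Take the pale turning blank with the red ends out of the rack, lay it in the lathe's cradle and slide the tailstock up until the blank is held firmly between the two centres. Then squeeze the red lock button on the yellow head of the telescoping length gauge, draw the arm out until its pointer stands level with the white line of the red cursor on the steel rule, and finish holding it there, steady, for marking (it springs back if let go). Leave the cursor where it is set and the other things on the bench undisturbed.

Things in the scene. Friction and masses are not known exactly. Their poses are not given: they have to be found in the camera images.
- blank: Loose round turning blank, pale wood, both ends dipped in red; diameter 32, 170 long, about 95 g. Origin at its centre, x axis along its length; the ends are alike, each with a centre hole 14 in diameter, 16 deep. It starts level in one of the rack's three vees, its axis 52 above the bench; its middle is free for a grip across it from above.
- rack: Low fixed rack of three blanks, 130 x 250, base board 12 thick. Origin at the centre of its underside; blanks lie along its x axis, 80 apart along its y axis, in vee cheeks 45 to 55 either side of the blanks' middles. Besides the red-ended blank it holds a dark walnut one and a brown one with blue ends, of the same size.
- lathe: Fixed mini wood lathe. Origin on the bench under the middle of its green bed (600 long, 110 wide, top at 85). y axis parallel to the spindle axis, pointing to the headstock; x away from the robot; z up. The spindle axis lies over x = 0, 170 above the bench. The headstock is 130 wide, y = 140 to 300, top at 245.
- cradle (a point): Middle of the loading cradle between the centres, on the spindle axis: two plywood vee boards 10 thick stand 53 either side of it along the lathe's y, their vees 40 wide at the top, which is 164 above the bench. A blank laid in both vees is parallel to the spindle axis and 3.5 below it, and slides lengthways; the centres lift it as they enter its holes.
- drive_center: Steel point on the headstock spindle, fixed to the lathe. Origin at its tip, on the spindle axis; it points along the lathe's -y. A cone 14 long, 3 in diameter at the tip, 18 at its root.
- tail_center: The same steel point on the tailstock, moving with it; origin at its tip, on the spindle axis, pointing along the lathe's +y. At the start the tips are 185 to 209 apart: a blank laid half-way between them clears both. With the blank held fully home the tips are about 148 apart, each 11 inside its hole.
- tail_barrel (a point): Centre of the tailstock's round green barrel, on the spindle axis, 90 behind the tail centre's tip. Barrel 44 in diameter, 80 long along the lathe's y, free above and on both sides for a grip across it from above; behind it is a black handwheel, 76 in diameter, 50 to 64 from this point.
- tailstock (a joint): Slide of the tailstock along the bed, m: 0 = fully back, grows towards the headstock, to 0.085; about 0.062 when the blank is held. Against about 6 N of friction; it stays where it is left and so keeps the blank squeezed.
- work_mid (a point): Point fixed on the lathe's spindle axis where the middle of the blank is when it is held fully home between the centres.
- gauge_head: Yellow block on the end of the telescoping gauge, 26 (x) x 56 (y) x 44 (z), axes as the lathe's. Origin at its centre, 170 above the bench, 135 nearer the robot than the spindle axis. A grip from above across its x sides, at its centre, squeezes the lock button under one finger. The pointer bar leaves its +x face 24 off centre towards -y. Below it nothing stands higher than 140.
- lock_face (a point): Outer face of the round red lock button, 17 in diameter, in the middle of the gauge head's near (-x) side, 6 proud of it; pressed in towards +x.
- lock_button (a joint): Press of the lock button, m: 0 = out, 0.006 = flush with the head, at about 4 N. The arm is locked at home unless the button is pressed more than about 4 mm; once out of home it is free.
- gauge_arm (a joint): Extension of the gauge arm, m: 0 = home, locked, where it starts; grows as the head moves along the lathe's -y (towards the tailstock), to 0.140. Its bar slides in a dark sleeve in front of the headstock. A spring draws it home with about 5 N at home, 8 N fully out.
- pointer (a point): Point on the black line along the top of the gauge head's pointer bar, 55 towards +x and 24 towards -y from the head's centre and 5 above it. The bar runs straight along the lathe's x to near the work, 6 wide.
- cursor_line (a point): Middle of the white line across the red cursor (28 x 12) that sits on the steel rule beside the work, 140 above the bench. The line runs along the lathe's x. The pointer is level with it when point pointer has the same position along the lathe's y, and is then straight above it, 35 higher. From home the arm must come out 71 to 131.
Mind the look-alikes: they are no part of the job. What is shaped like the blank but pink or purple is not meant.

How it is judged:
By the outcome, as a careful person would: the job done as asked, in the order asked, and still so for the second after the job is handed in, while the arm keeps its last pose, push and grip.
It also fails if it takes over 58 s, if anything falls off the work surface, if the arm or the gripper's body presses on something with over 40 N, if the wrist force passes 120 N, or if a joint passes its speed limit or range.

## Working session

There is one attempt and no reset: what is moved stays moved. The work goes in short steps, Python scripts to look and compute and a tool call to move; the robot and the scene stay as the last step left them, time stands still between calls to the robot, and variables do not carry over. Pictures are saved under pics/ and viewed, at most 10 in all, crops included, and the job is handed in when it is done.

Besides the shell and the picture viewer there is one more tool, called after "Call:" by a JSON object that holds its "api" and its "payload", one argument or row to a line. move_arm: Moves the arm, as the interface text tells. Its arguments: {"type":"object","properties":{"targets":{"type":"string"}},"required":["targets"]}

```bash
mkdir -p pics; cat > h.py <<'E'
import numpy as np, cv2, pickle
from cell import read_state, cams, order, ctrl
def snap(n, save):
    d=cams.get_image(n); cv2.imwrite(f'pics/{save}.png', d['color'][:,:,::-1]); pickle.dump(d,open(f'pics/{save}.pkl','wb')); return d
def load(s): return pickle.load(open(f'pics/{s}.pkl','rb'))
def K(d):
    f=d['color'].shape[0]/2/np.tan(np.radians(d['fovy'])/2)
    return f
def ray(d,u,v):
    R=cv2.Rodrigues(np.array(d['rvec'],float))[0]; t=np.array(d['tvec'],float).ravel(); f=K(d)
    return -R.T@t, R.T@np.array([(u-d['cx'])/f,(v-d['cy'])/f,1.])
def atz(d,u,v,z):
    o,r=ray(d,u,v); return o+r*(z-o[2])/r[2]
def proj(d,p):
    R=cv2.Rodrigues(np.array(d['rvec'],float))[0]; c=R@np.array(p,float)+np.array(d['tvec'],float).ravel()
    return np.round(K(d)*c[:2]/c[2]+[d['cx'],d['cy']],1)
E
python3 - <<'E'
from h import *
for n in ('scene','top','wrist'):
    d=snap(n,n+'0'); print(n,d['fovy'],d['cx'],d['cy'],ray(d,320,200))
s=read_state(); print({k:np.round(v,3) for k,v in s.items()}, ctrl.pinch_z)
a=cv2.imread('pics/scene0.png');b=cv2.imread('pics/top0.png')
cv2.imwrite('pics/v1.png',cv2.resize(b,(800,500),interpolation=cv2.INTER_CUBIC));cv2.imwrite('pics/v2.png',cv2.resize(a,(800,500),interpolation=cv2.INTER_CUBIC))
E
```

```text
scene 55.74635060986631 314.95827766032835 196.02776053580993 (array([894.33018559, -72.78241794, 903.24938594]), array([-0.50077105, -0.06452754, -0.86333807]))
top 50.24247536640935 313.2390756481957 202.9161777913291 (array([ 219.95780622, -136.28981267, 1218.24181926]), array([ 0.19587787, -0.02539905, -0.98045129]))
wrist 71.6968767849486 319.76045730664225 204.484380299003 (array([ 99.62072837, 647.07385172, 373.1925396 ]), array([ 0.2985334 , -0.08671743, -0.95058986]))
{'clock': np.float64(0.15), 'qpos': array([-1.353,  0.629,  0.038,  1.518, -0.027,  0.996, -0.02 ]), 'qd': array([-0.001, -0.002,  0.   , -0.003, -0.003,  0.   ,  0.   ]), 'tau': array([ 2.0000e-03, -5.6380e+01,  1.2280e+00, -1.9365e+01,  1.1000e-02,
        7.0000e-03, -0.0000e+00]), 'eef_pos': array([181.832, 623.58 , 230.615]), 'tool_rot': array([-3.14 ,  0.   ,  2.858]), 'force': array([0.408, 0.895, 1.143]), 'torque': array([ 0.005,  0.004, -0.064]), 'gripper_force': np.float64(0.0), 'width': np.float64(85.279)} 18.700000000000003
```

View pics/v1.png

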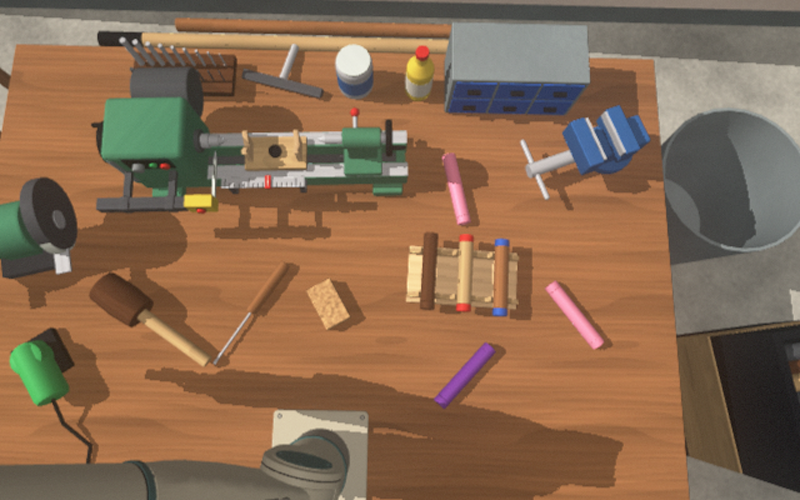

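View pics/v2.png

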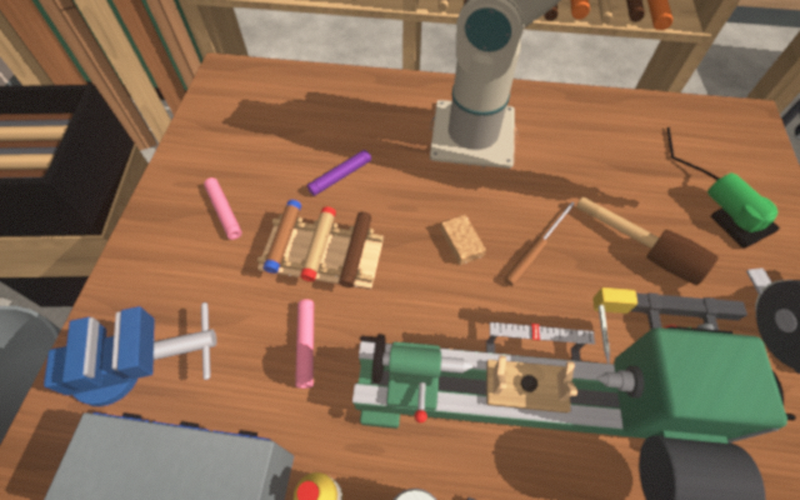

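The top view shows the red-ended blank in the middle vee, at about (465,272) in the 800 px view. The lathe's headstock is on the left (+y), the tailstock barrel at about (362,150), the red cursor near (268,182) and the yellow head near (200,203). I'll enlarge both views.

```bash
python3 - <<'E'
import cv2,numpy as np
a=cv2.imread('pics/top0.png'); s=cv2.imread('pics/scene0.png')
c=cv2.resize(a[95:175,130:330],None,fx=4,fy=4,interpolation=cv2.INTER_CUBIC)
r=cv2.resize(a[180:260,320:420],None,fx=3,fy=3,interpolation=cv2.INTER_CUBIC)
o=np.zeros((600,800,3),np.uint8); o[:320]=c; o[330:570,:300]=r
k=cv2.resize(s[155:245,200:335],None,fx=3,fy=3,interpolation=cv2.INTER_CUBIC); o[330:600,310:715]=k
cv2.imwrite('pics/v3.png',o)
c=cv2.resize(s[220:345,275:535],None,fx=3.05,fy=3.05,interpolation=cv2.INTER_CUBIC); cv2.imwrite('pics/v4.png',c)
E
```

```text
(no output)
```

View pics/v3.png

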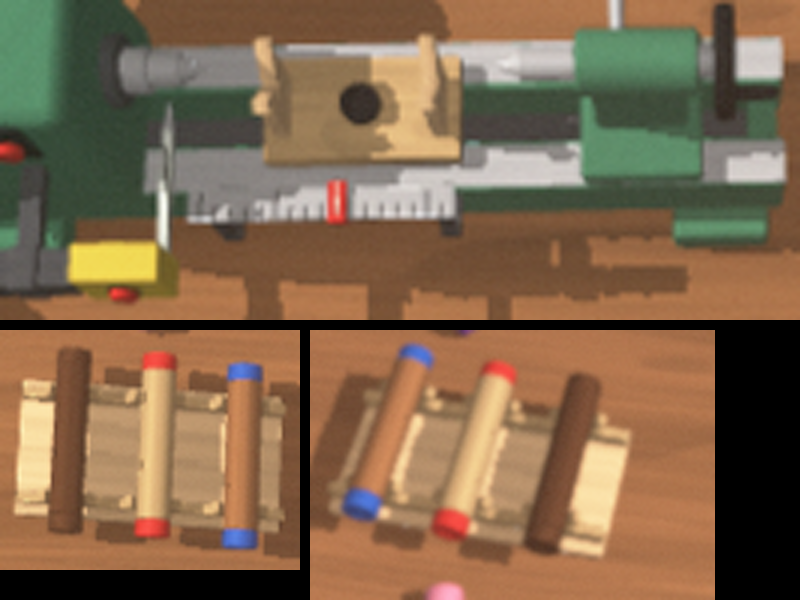

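View pics/v4.png

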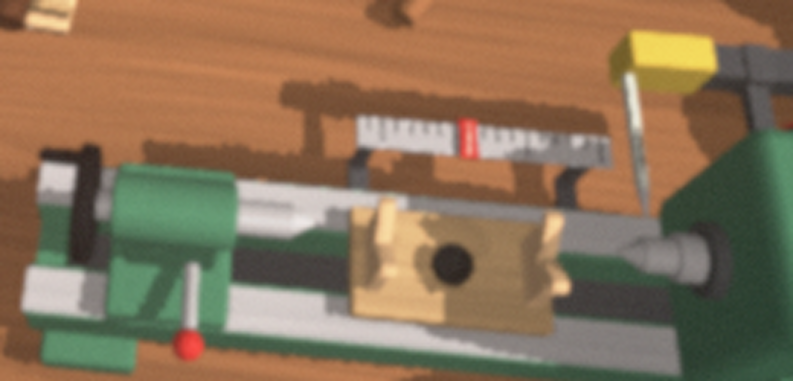

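```bash
python3 - <<'E'
from h import *
t=load('top0'); s=load('scene0')
T=lambda u,v:(130+u/4,95+v/4)
S=lambda u,v:(275+u/3.05,220+v/3.05)
R=lambda u,v:(320+u/3,180+(v-330)/3)
S2=lambda u,v:(200+(u-310)/3,155+(v-330)/3)
def show(n,z,top=None,sc=None):
    a=atz(t,*top,z) if top else None; b=atz(s,*sc,z) if sc else None
    print(n,None if a is None else a.round(1),None if b is None else b.round(1))
show('drive',170,T(205,67),S(620,252)); show('tail',170,T(497,63),S(325,220))
show('cursor',140,T(337,202),S(469,138))
show('headtopcentre',192,T(114,263),S(673,49))
show('button',170,T(123,295))
show('pointer root/tip',175,T(164,245),S(630,75)); show('ptr tip',175,T(168,110),S(645,212))
show('blank+',68,R(160,353),S2(500,366)); show('blank-',62,R(152,534),S2(451,535))
for n,a,b in (('boardL',T(262,75),S(553,240)),('boardR',T(430,70),S(383,235))): show(n,164,a,b)
show('barrel ends top', 192, T(577,62),S(235,195)); show('barrel back',192,T(697,62),S(120,190))
E
```

```text
drive [655.8 200.6 170. ] [655.5 204.7 170. ]
tail [663.   11.4 170. ] [660.2  19.4 170. ]
cursor [576.1 116.5 140. ] [579.4 119.1 140. ]
headtopcentre [516.3 240.  192. ] [518.8 242.5 192. ]
button [501.8 240.6 170. ] None
pointer root/tip [533.7 215.7 175. ] [533.6 219.2 175. ]
ptr tip [623.9 220.4 175. ] [629.  220.6 175. ]
blank+ [ 487.6 -313.4   68. ] [ 327.8 -300.6   68. ]
blank- [ 321.1 -305.5   62. ] [ 497.3 -307.    62. ]
boardL [653.7 165.  164. ] [651.5 165.2 164. ]
boardR [659.7  55.8 164. ] [663.   57.5 164. ]
barrel ends top [655.6 -42.6 192. ] [658.9 -40.3 192. ]
barrel back [ 657.4 -119.2  192. ] [ 665.5 -112.6  192. ]
```

```bash
cat >> h.py <<'E'
from scipy.spatial.transform import Rotation as Ro
def plan(wps, g, psi=None, step=40, dec=1):
    """rows along world waypoints from the measured pose; turn to yaw psi spread over the rows of the first leg"""
    s=read_state(); p=np.array(s['eef_pos']); R=Ro.from_euler('xyz',s['tool_rot'])
    print('# at',p.round(1),np.round(s['tool_rot'],3),'w',round(float(s['width']),1))
    rows=[]
    for i,w in enumerate(wps):
        d=np.array(w,float)-p; n=int(np.ceil(np.linalg.norm(d)/step)); rv=np.zeros(3)
        if i==0 and psi is not None:
            rv=(R.inv()*Ro.from_euler('xyz',[np.pi,0,psi])).as_rotvec(degrees=True); n=max(n,int(np.ceil(np.linalg.norm(rv)/7)))
        n=max(n,1); q=np.round(rv/n,1); p0=p.copy()
        for k in range(n):
            l=np.round(R.inv().apply(p0+d*(k+1)/n-p)/10,dec); p=p+R.apply(l*10); R=R*Ro.from_rotvec(q,degrees=True)
            rows.append(f'{g} '+' '.join(f'{v:g}' for v in [*l,*q]))
    for i in range(0,len(rows),5): print('; '.join(rows[i:i+5]))
E
python3 -c "
from h import *
plan([(300,500,330),(430,330,330),(480,0,330),(410,-305,220)],0.5)"
```

```text
# at [181.8 623.6 230.6] [-3.14   0.     2.858] w 85.3
0.5 -3 -1.7 -2 0 0 0; 0.5 -2.9 -1.7 -2 0 0 0; 0.5 -3 -1.7 -2 0 0 0; 0.5 -2.9 -1.8 -1.9 0 0 0; 0.5 -3 -1.7 -2 0 0 0
0.5 -2.9 -2.1 -0 0 0 0; 0.5 -2.8 -2.1 -0 0 0 0; 0.5 -2.9 -2.1 -0 0 0 0; 0.5 -2.9 -2.1 -0 0 0 0; 0.5 -2.9 -2.1 -0 0 0 0
0.5 -2.8 -2.1 -0 0 0 0; 0.5 -1.6 -3.4 0 0 0 0; 0.5 -1.5 -3.3 0 0 0 0; 0.5 -1.6 -3.4 0 0 0 0; 0.5 -1.6 -3.4 0 0 0 0
0.5 -1.5 -3.3 0 0 0 0; 0.5 -1.6 -3.4 0 0 0 0; 0.5 -1.6 -3.4 0 0 0 0; 0.5 -1.5 -3.4 0 0 0 0; 0.5 -1.6 -3.3 0 0 0 0
0.5 -0.2 -3.5 1.2 0 0 0; 0.5 -0.2 -3.4 1.3 0 0 0; 0.5 -0.2 -3.5 1.2 0 0 0; 0.5 -0.2 -3.5 1.2 0 0 0; 0.5 -0.2 -3.5 1.3 0 0 0
0.5 -0.2 -3.4 1.2 0 0 0; 0.5 -0.2 -3.5 1.2 0 0 0; 0.5 -0.2 -3.5 1.2 0 0 0; 0.5 -0.2 -3.5 1.3 0 0 0
```

Call:
{"api": "move_arm", "payload": {
  "targets": "0.5 -3 -1.7 -2 0 0 0; 0.5 -3 -1.7 -2 0 0 0; 0.5 -3 -1.7 -2 0 0 0; 0.5 -3 -1.8 -2 0 0 0; 0.5 -3 -1.7 -2 0 0 0"
}}

```text
clock: 0.57
eef_pos: [302.7, 497.8, 331.9]
tool_rot: [-3.141, -0.0, 2.858]
force: [1.3, 0.1, -0.4]
width: 64.0
gripper_force: 0.0
```

Call:
{"api": "move_arm", "payload": {
  "targets": "0.5 -2.9 -2.1 0 0 0 0; 0.5 -2.8 -2.1 0 0 0 0; 0.5 -2.9 -2.1 0 0 0 0; 0.5 -2.9 -2.1 0 0 0 0; 0.5 -2.9 -2.1 0 0 0 0"
}}

```text
clock: 0.98
eef_pos: [411.4, 356.7, 331.3]
tool_rot: [-3.141, -0.0, 2.858]
force: [-0.8, 0.8, -0.6]
width: 63.8
gripper_force: 0.0
```

Call:
{"api": "move_arm", "payload": {
  "targets": "0.5 -2.8 -2.1 0 0 0 0; 0.5 -1.6 -3.4 0 0 0 0; 0.5 -1.5 -3.3 0 0 0 0; 0.5 -1.6 -3.4 0 0 0 0; 0.5 -1.6 -3.4 0 0 0 0"
}}

```text
clock: 1.4
eef_pos: [454.2, 181.3, 331.1]
tool_rot: [-3.141, -0.0, 2.858]
force: [1.6, -0.2, 0.8]
width: 64.0
gripper_force: 0.0
```

Call:
{"api": "move_arm", "payload": {
  "targets": "0.5 -1.5 -3.3 0 0 0 0; 0.5 -1.6 -3.4 0 0 0 0; 0.5 -1.6 -3.4 0 0 0 0; 0.5 -1.5 -3.4 0 0 0 0; 0.5 -1.6 -3.3 0 0 0 0"
}}

```text
clock: 1.82
eef_pos: [481.8, -2.0, 331.3]
tool_rot: [3.142, -0.0, 2.858]
force: [0.2, 0.2, 0.5]
width: 63.8
gripper_force: 0.0
```

Tracking is good. I'll go on to above the blank, turn to yaw 3.097 there and look from the wrist.

Call:
{"api": "move_arm", "payload": {
  "targets": "0.5 -0.2 -3.5 1.2 0 0 -2; 0.5 -0.1 -3.5 1.2 0 0 -2; 0.5 0 -3.5 1.2 0 0 -2; 0.5 0.2 -3.5 1.2 0 0 -2; 0.5 0.3 -3.5 1.3 0 0 -2"
}}

```text
clock: 2.23
eef_pos: [442.4, -172.3, 269.9]
tool_rot: [3.142, 0.0, 3.034]
force: [0.4, 0.6, 0.4]
width: 64.2
gripper_force: 0.0
```

Call:
{"api": "move_arm", "payload": {
  "targets": "0.5 0.5 -3.4 1.2 0 0 -2; 0.5 0.6 -3.4 1.2 0 0 -1.7; 0.5 0.6 -3.4 1.2 0 0 0; 0.5 0.6 -3 1 0 0 0; 0.5 0 0 0 0 0 0"
}}

```text
clock: 2.65
eef_pos: [407.2, -307.5, 222.7]
tool_rot: [-3.138, -0.003, 3.087]
force: [0.2, -0.2, 0.0]
width: 64.2
gripper_force: 0.0
```

```bash
python3 -c "
from h import *
d=snap('wrist','w1');s=read_state();print(s['eef_pos'],s['tool_rot'],s['qpos'].round(2) if hasattr(s['qpos'],'round') else s['qpos'])
for e in ((487,-313),(321,-305)): print(proj(d,(*e,52)))
cv2.imwrite('pics/v5.png',cv2.resize(cv2.imread('pics/w1.png'),(800,500)))"
```

```text
[ 408.62655607 -304.21551104  223.19280335] [-3.14083334e+00 -2.67388526e-03  3.09005180e+00] [ 0.41  0.45  0.25  1.92 -0.15  0.79  2.26]
[319.2 247.9]
[318.1 108.9]
```

View pics/v5.png

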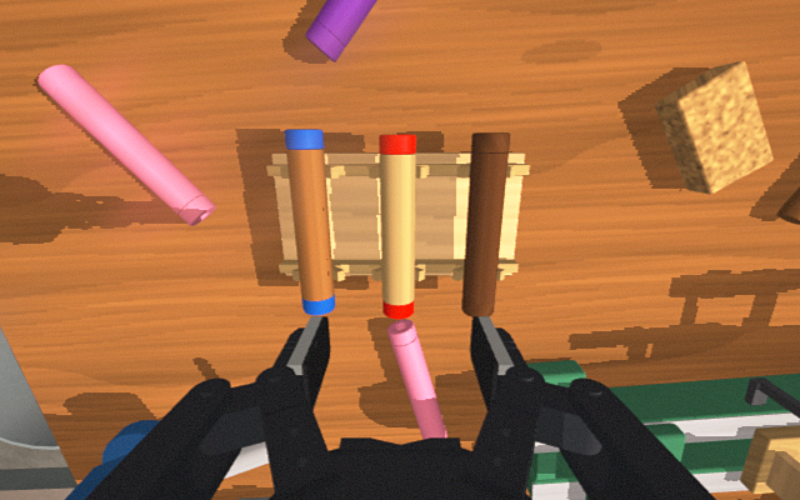

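The wrist view shows the red-ended blank between the brown and walnut ones. Its ends are at (398,135) and (399,317) in the 800 px view, and there is free space beside it for the fingers.

```bash
python3 -c "
from h import *
d=load('w1');f=1.25
for z in (52,68):
  a,b=atz(d,398/f,135/f,z),atz(d,399/f,317/f,z); print(z,a.round(1),b.round(1),np.linalg.norm(a-b),((a+b)/2).round(1), np.arctan2(*(b-a)[1::-1]))
a=atz(d,397/f,145/f,68);print(a)
plan([(406,-308,150),(406,-308,33.5)],0.5,step=30)"
```

```text
52 [ 320.1 -304.6   52. ] [ 495.2 -313.5   52. ] 175.2633356031783 [ 407.6 -309.1   52. ] -0.05054571124812715
68 [ 320.2 -304.5   68. ] [ 486.3 -312.9   68. ] 166.32350278497375 [ 403.3 -308.7   68. ] -0.050545711248126964
[ 327.90865216 -305.79981995   68.        ]
# at [ 408.6 -304.2  223.2] [-3.141e+00 -3.000e-03  3.090e+00] w 63.6
0.5 0.1 -0.1 2.4 0 0 0; 0.5 0 -0.2 2.5 0 0 0; 0.5 0.1 -0.1 2.4 0 0 0; 0.5 -0 0 2.9 0 0 0; 0.5 -0 0 2.9 0 0 0
0.5 -0 0 3 0 0 0; 0.5 -0 0 2.9 0 0 0
```

Call:
{"api": "move_arm", "payload": {
  "targets": "0.5 0.2 -0.2 2.5 0 0 0; 0.5 0.2 -0.2 2.5 0 0 0; 0.5 0 -0.1 2.5 0 0 0; 0.5 0 0 2.5 0 0 0; 0.5 0 0 0 0 0 0"
}}

```text
clock: 3.12
eef_pos: [405.0, -302.7, 120.8]
tool_rot: [3.137, -0.006, 3.098]
force: [0.5, 0.7, -0.1]
width: 63.9
gripper_force: 0.0
```

```bash
python3 -c "
from h import *
d=snap('wrist','w2')
plan([(404.5,-309,33.5)],0.5,step=25)
for x in (319.5,404.5,489.5): print(proj(d,(x,-309-.05*(x-404.5),68)))"
```

```text
# at [ 405.9 -303.7  122.8] [ 3.138 -0.004  3.098] w 64.3
0.5 0 -0.1 2.2 0 0 0; 0.5 0 -0.2 2.3 0 0 0; 0.5 0.1 -0.1 2.2 0 0 0; 0.5 -0 -0.2 2.2 0 0 0
[310.9 109.8]
[311.3 226.8]
[311.7 317.3]
```

Call:
{"api": "move_arm", "payload": {
  "targets": "0.5 0 -0.5 0 0 0 0; 0.5 0 0 0 0 0 0; 0.5 0 0 0 0 0 0"
}}

```text
clock: 3.42
eef_pos: [407.6, -311.7, 125.9]
tool_rot: [-3.14, 0.003, 3.097]
force: [0.3, -0.7, 0.0]
width: 64.1
gripper_force: 0.0
```

```bash
python3 -c "
from h import *
d=load('w2'); 
plan([(404.5,-309,33.5)],0.5,step=25)
cv2.imwrite('pics/v6.png',cv2.imread('pics/w2.png')[60:360,120:520])"
```

```text
# at [ 407.6 -311.7  125.9] [-3.140e+00  3.000e-03  3.097e+00] w 64.1
0.5 0.1 0.1 2.3 0 0 0; 0.5 0.1 0 2.3 0 0 0; 0.5 0.1 0.1 2.3 0 0 0; 0.5 0.1 0.1 2.3 0 0 0
```

View pics/v6.png

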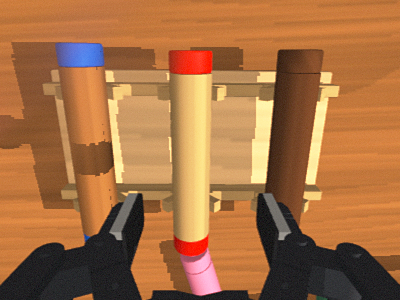

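The blank's axis is at column 310, with its ends at rows 112 and 312. That agrees with the estimate, and both fingers straddle it. I'll descend.

Call:
{"api": "move_arm", "payload": {
  "targets": "0.5 0.1 0.1 2.5 0 0 0; 0.5 0.1 0.1 2.5 0 0 0; 0.5 0.1 0 2 0 0 0; 0.5 0 0 1 0 0 0; 0.5 0 0 0 0 0 0"
}}

```text
clock: 3.83
eef_pos: [403.1, -308.1, 43.4]
tool_rot: [3.14, -0.002, 3.097]
force: [-0.6, -0.6, 0.8]
width: 63.8
gripper_force: 0.0
```

Call:
{"api": "move_arm", "payload": {
  "targets": "0.5 0 0 1 0 0 0; 0.5 0 0 0 0 0 0; 0.5 0 0 0 0 0 0"
}}

```text
clock: 4.08
eef_pos: [404.1, -308.9, 34.8]
tool_rot: [-3.141, 0.001, 3.097]
force: [-0.0, -0.5, -0.2]
width: 64.3
gripper_force: 0.0
```

Call:
{"api": "move_arm", "payload": {
  "targets": "-1 0 0 0 0 0 0; -1 0 0 0 0 0 0; -1 0 0 0 0 0 0; -1 0 0 0 0 0 0; -1 0 0 0 0 0 0"
}}

```text
clock: 4.5
eef_pos: [404.2, -310.1, 35.2]
tool_rot: [-3.139, 0.002, 3.096]
force: [-1.0, -1.9, 6.8]
width: 30.2
gripper_force: 58.9
```

Call:
{"api": "move_arm", "payload": {
  "targets": "-1 0 0 -1 0 0 0; -1 0 0 -2 0 0 0; -1 0 0 -3 0 0 0; -1 0 0 -3 0 0 0; -1 0 0 -3 0 0 0"
}}

```text
clock: 4.92
eef_pos: [403.1, -307.8, 155.8]
tool_rot: [3.14, -0.001, 3.097]
force: [0.6, -0.2, -0.7]
width: 30.3
gripper_force: 59.4
```

```bash
python3 -c "
from h import *
plan([(500,-200,300),(610,0,310),(657,109,310)],-1,psi=1.60,step=38)"
```

```text
# at [ 403.1 -307.8  155.8] [ 3.140e+00 -1.000e-03  3.097e+00] w 30.3
-1 -0.7 0.9 -1.1 0 -0 6.6; -1 -0.6 0.9 -1.1 0 -0 6.6; -1 -0.5 1 -1.1 0 -0 6.6; -1 -0.4 1.1 -1.1 0 -0 6.6; -1 -0.2 1 -1.1 0 -0 6.6
-1 -0.1 1.2 -1.2 0 -0 6.6; -1 -0 1.1 -1.1 0 -0 6.6; -1 0.1 1.1 -1.1 0 -0 6.6; -1 0.2 1.1 -1.1 0 -0 6.6; -1 0.4 1 -1.1 0 -0 6.6
-1 0.5 1 -1.1 0 -0 6.6; -1 0.6 0.9 -1.1 0 -0 6.6; -1 0.8 0.9 -1.1 0 -0 6.6; -1 2.8 1.7 -0.1 0 0 0; -1 2.8 1.6 -0.2 0 0 0
-1 2.8 1.7 -0.1 0 0 0; -1 2.8 1.6 -0.2 0 0 0; -1 2.8 1.7 -0.1 0 0 0; -1 2.8 1.6 -0.2 0 0 0; -1 2.8 1.7 -0.1 0 0 0
-1 2.7 1.2 0 0 0 0; -1 2.7 1.3 0 0 0 0; -1 2.7 1.2 0 0 0 0; -1 2.7 1.3 0 0 0 0
```

Call:
{"api": "move_arm", "payload": {
  "targets": "-1 -0.7 0.9 -1.1 0 0 6.6; -1 -0.6 0.9 -1.1 0 0 6.6; -1 -0.5 1 -1.1 0 0 6.6; -1 -0.4 1.1 -1.1 0 0 6.6; -1 -0.2 1 -1.1 0 0 6.6"
}}

```text
clock: 5.33
eef_pos: [440.7, -265.9, 210.3]
tool_rot: [3.14, -0.001, 2.516]
force: [0.1, -0.3, -1.8]
width: 30.2
gripper_force: 59.4
```

Call:
{"api": "move_arm", "payload": {
  "targets": "-1 -0.1 1.2 -1.2 0 0 6.6; -1 0 1.1 -1.1 0 0 6.6; -1 0.1 1.1 -1.1 0 0 6.6; -1 0.2 1.1 -1.1 0 0 6.6; -1 0.4 1 -1.1 0 0 6.6"
}}

```text
clock: 5.75
eef_pos: [478.1, -224.4, 266.2]
tool_rot: [3.141, -0.002, 1.94]
force: [-0.3, -0.1, -1.4]
width: 30.6
gripper_force: 59.3
```

Call:
{"api": "move_arm", "payload": {
  "targets": "-1 0.5 1 -1.1 0 0 6.6; -1 0.6 0.9 -1.1 0 0 6.6; -1 0.8 0.9 -1.1 0 0 6.6; -1 2.8 1.7 0 0 0 0; -1 2.8 1.6 0 0 0 0"
}}

```text
clock: 6.17
eef_pos: [531.8, -143.0, 299.5]
tool_rot: [3.141, -0.0, 1.596]
force: [1.1, -0.2, -0.2]
width: 30.3
gripper_force: 59.3
```

Call:
{"api": "move_arm", "payload": {
  "targets": "-1 2.8 1.7 -0.1 0 0 0; -1 2.8 1.6 0 0 0 0; -1 2.8 1.7 -0.1 0 0 0; -1 2.8 1.6 0 0 0 0; -1 0 0 0 0 0 0"
}}

```text
clock: 6.58
eef_pos: [597.0, -19.8, 299.4]
tool_rot: [3.141, -0.006, 1.611]
force: [0.0, 1.3, -1.2]
width: 30.4
gripper_force: 59.4
```

```bash
python3 -c "
from h import *
plan([(657,109,290)],-1,psi=1.60,step=30)"
```

```text
# at [597.  -19.8 299.4] [ 3.141 -0.006  1.611] w 30.4
-1 2.5 1.3 0.2 0 -0.1 0.1; -1 2.6 1.3 0.2 0 -0.1 0.1; -1 2.5 1.3 0.2 0 -0.1 0.1; -1 2.5 1.3 0.2 0 -0.1 0.1; -1 2.6 1.3 0.2 0 -0.1 0.1
```

Call:
{"api": "move_arm", "payload": {
  "targets": "-1 2.5 1.2 0 0 0 0; -1 2.5 1.2 0 0 0 0; -1 2.5 1.2 0 0 0 0; -1 2.6 1.1 0 0 0 0; -1 2.6 1.2 0 0 0 0"
}}

```text
clock: 7.0
eef_pos: [649.3, 100.8, 300.5]
tool_rot: [-3.14, -0.001, 1.6]
force: [0.9, 0.5, -0.8]
width: 30.4
gripper_force: 59.4
```

Call:
{"api": "move_arm", "payload": {
  "targets": "-1 0 0 2 0 0 0; -1 0 0 2 0 0 0; -1 0 0 0 0 0 0; -1 0 0 0 0 0 0; -1 0 0 0 0 0 0"
}}

```text
clock: 7.42
eef_pos: [650.2, 98.7, 261.5]
tool_rot: [3.141, -0.0, 1.599]
force: [0.0, 0.1, -0.7]
width: 30.3
gripper_force: 59.5
```

```bash
python3 -c "
from h import *
d=snap('wrist','w3'); t=snap('top','t3'); s=snap('scene','s3'); st=read_state(); print(st['eef_pos'],st['tool_rot'],st['force'])
c=cv2.resize(cv2.imread('pics/w3.png')[0:400,60:600],None,fx=.9,fy=.9)
a=cv2.resize(cv2.imread('pics/t3.png')[95:175,130:330],None,fx=2.4,fy=2.4,interpolation=cv2.INTER_CUBIC)
b=cv2.resize(cv2.imread('pics/s3.png')[200:345,275:535],None,fx=1.2,fy=1.2)
o=np.zeros((560,800,3),np.uint8);o[:360,:486]=c;o[362:554,:480]=a;o[:174,488:800]=b
cv2.imwrite('pics/v7.png',o)"
```

```text
[650.56071763  98.68682543 261.85736652] [ 3.13948833e+00 -4.80613117e-04  1.59876329e+00] [ 0.00693201 -0.12544351 -0.77628838]
```

View pics/v7.png

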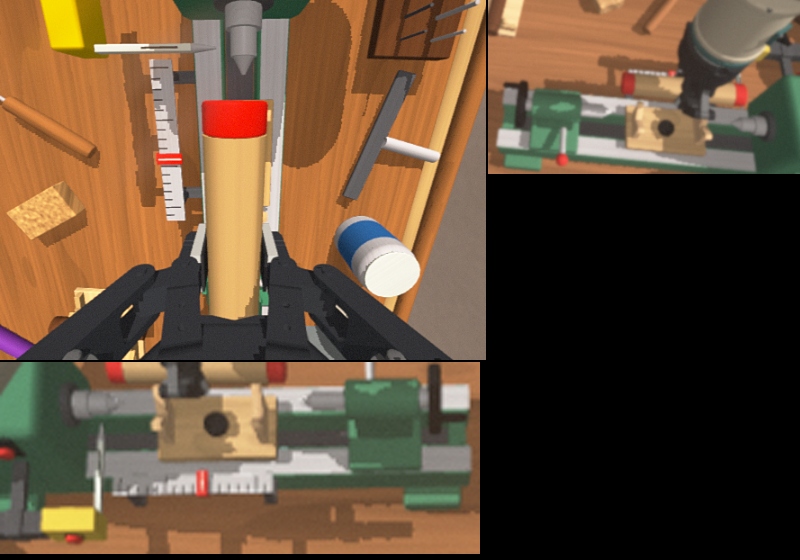

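The wrist view shows the blank square in the grip, with its red end edge at (235,100). The drive tip is at (243,74), the cursor line at (170,159), the pointer bar at row 47, and the gauge is undisturbed.

```bash
python3 -c "
from h import *
d=load('w3');t=load('t3');W=lambda u,v:(60+u/.9,v/.9);T=lambda u,v:(130+u/2.4,95+(v-362)/2.4)
print('tip',atz(d,*W(243,74),170),'root c',atz(d,*W(244,22),170))
print('cursor',atz(d,*W(170,159),140))
print('ptr',atz(d,*W(100,48),175),atz(d,*W(212,48),175))
print('head corner',atz(d,*W(104,38),192))
for u in (204,235,267): print('blank end',atz(d,*W(u,102),281 if u!=235 else 297))
print('blank edge far',atz(d,*W(207,318),281),atz(d,*W(261,318),281))
print('tailtip top',atz(t,*T(306,399),170),'drive',atz(t,*T(120,402),170), 'barrel', atz(t,*T(347,400),192),atz(t,*T(418,400),192))
"
```

```text
tip [653.98589647 202.80966068 170.        ] root c [653.27187319 241.58355454 170.        ]
cursor [579.1213429  118.64327636 140.        ]
ptr [535.95167926 218.72908925 175.        ] [627.67624912 221.22913921 175.        ]
head corner [548.14485945 222.8570471  192.        ]
blank end [632.6650782  180.80213449 281.        ]
blank end [647.15278551 181.41992655 297.        ]
blank end [662.25873628 181.61055515 281.        ]
blank edge far [633.056296    48.96215796 281.        ] [667.72885659  49.92172306 281.        ]
tailtip top [664.13860233   2.99789201 170.        ] drive [655.98834251 203.83385519 170.        ] barrel [654.70504626 -43.49836924 192.        ] [ 656.46979184 -118.98742592  192.        ]
```

Call:
{"api": "move_arm", "payload": {
  "targets": "-1 0.9 0.7 1.5 0 0 0; -1 0 0 2.5 0 0 0; -1 0 0 2 0 0 0; -1 0 0 0 0 0 0; -1 0 0 0 0 0 0"
}}

```text
clock: 7.98
eef_pos: [656.5, 108.2, 200.4]
tool_rot: [-3.141, 0.0, 1.599]
force: [-0.5, -1.1, 0.6]
width: 30.3
gripper_force: 59.5
```

```bash
python3 -c "
from h import *
d=snap('wrist','w4'); plan([(657,108,152)],-1,psi=1.6)
c=cv2.imread('pics/w4.png')[0:400,100:560]
cv2.imwrite('pics/v8.png',cv2.resize(c,None,fx=1.5,fy=1.5))"
```

```text
# at [657.5 107.9 201.6] [3.14  0.    1.599] w 30.5
-1 0 -0 2.5 0 0 -0; -1 0 -0.1 2.5 0 0 -0
```

View pics/v8.png

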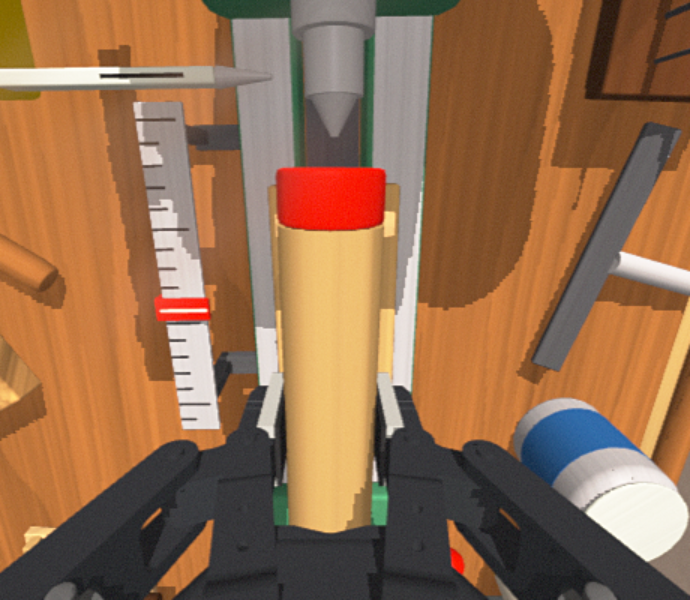

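The drive tip at (333,137) is in line with the blank's end at (331,170), and the blank sits over the cradle. Cursor line at (183,311). I'll lower it.

Call:
{"api": "move_arm", "payload": {
  "targets": "-1 0 0 2 0 0 0; -1 0 0 1.5 0 0 0; -1 0 0 1 0 0 0; -1 0 0 0 0 0 0; -1 0 0 0 0 0 0"
}}

```text
clock: 8.45
eef_pos: [657.3, 108.2, 156.3]
tool_rot: [3.14, -0.0, 1.599]
force: [0.2, -0.3, -0.0]
width: 30.4
gripper_force: 59.5
```

Call:
{"api": "move_arm", "payload": {
  "targets": "-1 0 0 0.5 0 0 0; -1 0 0 0 0 0 0; -1 0 0 0 0 0 0"
}}

```text
clock: 8.7
eef_pos: [658.2, 108.1, 151.5]
tool_rot: [3.138, 0.0, 1.6]
force: [1.8, -0.3, 0.9]
width: 30.3
gripper_force: 59.7
```

```bash
python3 -c "
from h import *
d=load('w4');W=lambda u,v:(100+u/1.5,v/1.5)
print('tip',atz(d,*W(333,137),170),'cursor',atz(d,*W(183,311),140),'ptr',atz(d,*W(140,75),175),'end',atz(d,*W(331,170),234))
st=read_state(); print(st['eef_pos'],st['force'])"
```

```text
tip [653.86872958 202.12961089 170.        ] cursor [578.59807378 117.87828146 140.        ] ptr [583.89385006 220.59175753 175.        ] end [653.36472329 190.90567425 234.        ]
[658.18998346 108.11718883 151.5322595 ] [ 1.82654323 -0.33696447  0.87003446]
```

Call:
{"api": "move_arm", "payload": {
  "targets": "-1 0 0 0.2 0 0 0; -1 0 0 0 0 0 0; -0.1 0 0 0 0 0 0; 0.4 0 0 0 0 0 0; 0.4 0 0 0 0 0 0"
}}

```text
clock: 9.12
eef_pos: [656.1, 108.5, 148.0]
tool_rot: [-3.14, -0.0, 1.599]
force: [-0.3, 0.2, -0.4]
width: 59.3
gripper_force: 0.0
```

Call:
{"api": "move_arm", "payload": {
  "targets": "0.4 0 0 -2 0 0 0; 0.4 0 0 -3 0 0 0; 0.4 0 0 -3 0 0 0; 0.4 0 0 0 0 0 0; 0.4 0 0 0 0 0 0"
}}

```text
clock: 9.53
eef_pos: [657.5, 108.2, 230.0]
tool_rot: [3.139, -0.001, 1.599]
force: [-0.4, 0.5, -0.7]
width: 59.6
gripper_force: 0.0
```

```bash
python3 -c "
from h import *
d=snap('wrist','w5'); t=snap('top','t5'); s=snap('scene','s5'); st=read_state(); print(st['eef_pos'],st['force'],st['width'])
c=cv2.resize(cv2.imread('pics/w5.png')[0:400,100:560],None,fx=.8,fy=.8)
b=cv2.resize(cv2.imread('pics/s5.png')[200:345,275:535],None,fx=1.6,fy=1.6)
a=cv2.resize(cv2.imread('pics/t5.png')[95:175,130:330],None,fx=3,fy=3,interpolation=cv2.INTER_CUBIC)
o=np.zeros((580,800,3),np.uint8);o[:320,:368]=c;o[:232,370:786]=b;o[335:575,:600]=a
cv2.imwrite('pics/v9.png',o)"
```

```text
[655.64917129 108.64985945 226.86250325] [ 0.00329988  0.12016487 -0.30887677] 59.875461948242055
```

View pics/v9.png

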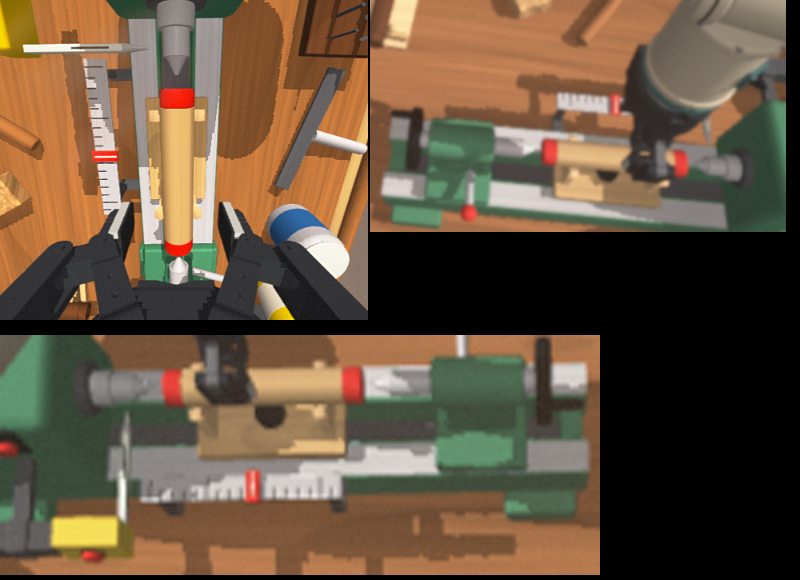

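The blank lies in both vees, in line with the centres. In the wrist crop the drive tip is at (178,73), the tail tip at (178,258) and the blank's ends at rows 89 and 256. Next is the tailstock barrel.

```bash
python3 -c "
from h import *
d=load('w5');W=lambda u,v:(100+u/.8,v/.8);t=load('t5');T=lambda u,v:(130+u/3,95+(v-335)/3)
print('drive',atz(d,*W(178,73),170),'tail',atz(d,*W(178,258),170),'ends',atz(d,*W(177,89),182),atz(d,*W(177,254),182))
print('top ends',atz(t,*T(163,387),182),atz(t,*T(363,384),182))
print('barrel top',atz(t,*T(433,380),192),atz(t,*T(525,380),192), 'lever',atz(t,*T(461,345),150))
plan([(659,-80,250),(659,-80,151.5)],1,psi=1.6,step=36)"
```

```text
drive [655.57123906 203.94110816 170.        ] tail [661.6136358    9.38292417 170.        ] ends [655.01936899 191.1303801  182.        ] [659.92145638  25.4386178  182.        ]
top ends [649.43993556 188.72242471 182.        ] [656.15650941  18.00240768 182.        ]
barrel top [656.94985715 -42.78213684 192.        ] [ 658.7822703  -121.06766029  192.        ] lever [708.55277913 -62.71811953 150.        ]
# at [655.6 108.6 226.9] [-3.139 -0.     1.599] w 59.9
1 -3.1 -0 -0.4 -0 -0 -0; 1 -3.2 -0.1 -0.4 -0 -0 -0; 1 -3.1 -0 -0.4 -0 -0 -0; 1 -3.2 -0 -0.3 -0 -0 -0; 1 -3.1 -0.1 -0.4 -0 -0 -0
1 -3.2 -0 -0.4 -0 -0 -0; 1 0 0 3.3 0 0 0; 1 0 0 3.3 0 0 0; 1 0 0 3.2 0 0 0
```

Call:
{"api": "move_arm", "payload": {
  "targets": "0.7 -3.2 0 -0.6 0 0 0; 0.7 -3.2 0 -0.6 0 0 0; 0.7 -3.2 0 -0.6 0 0 0; 0.7 -3.2 0 -0.6 0 0 0; 0.7 -3.2 0 0 0 0 0"
}}

```text
clock: 10.1
eef_pos: [661.1, -52.9, 252.0]
tool_rot: [-3.141, 0.0, 1.6]
force: [0.5, 0.5, -0.7]
width: 72.6
gripper_force: 0.0
```

Call:
{"api": "move_arm", "payload": {
  "targets": "0.7 -3.2 0 0 0 0 0; 0.7 0 0 0 0 0 0; 0.7 0 0 2 0 0 0; 0.7 0 0 0 0 0 0; 0.7 0 0 0 0 0 0"
}}

```text
clock: 10.52
eef_pos: [660.9, -82.5, 230.2]
tool_rot: [-3.137, -0.001, 1.6]
force: [-0.2, -0.3, -0.3]
width: 72.4
gripper_force: 0.0
```

```bash
python3 -c "
from h import *
d=snap('wrist','w6'); plan([(661,-84,151.5)],0.7,psi=1.6,step=30)
for p in ((659.5,-44,192),(639,-44,170),(683,-44,170)): print(proj(d,p))
cv2.imwrite('pics/v10.png',cv2.resize(cv2.imread('pics/w6.png')[100:400,160:520],None,fx=2,fy=2))"
```

```text
# at [661.7 -82.7 231.3] [-3.139e+00 -1.000e-03  1.600e+00] w 72.6
0.7 -0 -0 2.7 -0 -0 0; 0.7 -0.1 -0 2.6 -0 -0 0; 0.7 -0 -0.1 2.7 -0 -0 0
[321.4 181.1]
[294.  173.1]
[352.9 174.8]
```

View pics/v10.png

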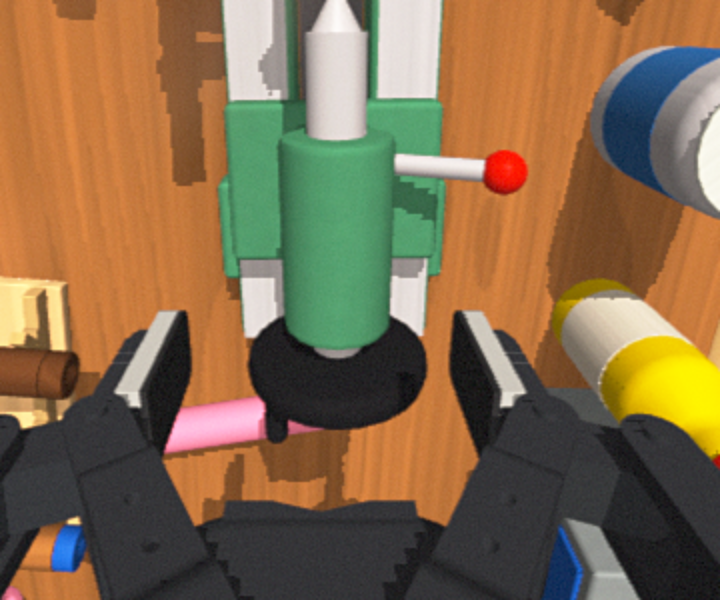

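The barrel runs from (336,135) to (337,340). The lever is near its front at row 165, clear of a grip at the middle, and the fingers straddle it. That was my tenth picture, so I'll go by numbers from here.

```bash
python3 -c "
from h import *
d=load('w6');W=lambda u,v:(160+u/2,100+v/2)
print('front',atz(d,*W(336,135),192),'back',atz(d,*W(337,340),192),'lever',atz(d,*W(440,166),175),'tip',atz(d,*W(336,2),170))
print('sides',atz(d,*W(281,165),170),atz(d,*W(395,165),170))"
```

```text
front [663.54897732 -34.60813824 192.        ] back [ 666.8743823  -112.49422348  192.        ] lever [702.72208657 -48.40126419 175.        ] tip [662.45901934   7.14814488 170.        ]
sides [643.88867761 -51.05475128 170.        ] [686.87191397 -49.77860518 170.        ]
```

Call:
{"api": "move_arm", "payload": {
  "targets": "0.7 0 0.3 2.5 0 0 0; 0.7 0 0 2.5 0 0 0; 0.7 0 0 2 0 0 0; 0.7 0 0 0.9 0 0 0; 0.7 0 0 0 0 0 0"
}}

```text
clock: 10.98
eef_pos: [664.1, -82.4, 151.3]
tool_rot: [-3.138, -0.001, 1.6]
force: [-0.1, -0.8, -1.0]
width: 72.3
gripper_force: 0.0
```

Call:
{"api": "move_arm", "payload": {
  "targets": "-1 0 0 0 0 0 0; -1 0 0 0 0 0 0; -1 0 0 0 0 0 0; -1 0 0 0 0 0 0; -1 0 0 0 0 0 0"
}}

```text
clock: 11.4
eef_pos: [667.3, -83.8, 155.7]
tool_rot: [3.136, 0.001, 1.6]
force: [1.4, 0.3, 6.7]
width: 42.0
gripper_force: 61.8
```

Call:
{"api": "move_arm", "payload": {
  "targets": "-1 0.7 0 0 0 0 0; -1 1 0 0 0 0 0; -1 1 0 0 0 0 0; -1 0.8 0 0 0 0 0; -1 0 0 0 0 0 0"
}}

```text
clock: 11.82
eef_pos: [665.9, -50.0, 155.7]
tool_rot: [3.137, 0.004, 1.6]
force: [0.5, -0.4, 6.5]
width: 41.9
gripper_force: 62.1
```

Call:
{"api": "move_arm", "payload": {
  "targets": "-1 0.4 0 0 0 0 0; -1 0.3 0 0 0 0 0; -1 0 0 0 0 0 0"
}}

```text
clock: 12.07
eef_pos: [665.7, -45.1, 155.7]
tool_rot: [3.137, 0.006, 1.599]
force: [0.9, -5.2, 5.7]
width: 42.3
gripper_force: 62.1
```

Call:
{"api": "move_arm", "payload": {
  "targets": "-1 0.3 0 0 0 0 0; -1 0 0 0 0 0 0; -1 0 0 0 0 0 0"
}}

```text
clock: 12.32
eef_pos: [665.6, -42.5, 155.7]
tool_rot: [3.137, 0.006, 1.599]
force: [1.8, -5.5, 4.9]
width: 42.0
gripper_force: 62.1
```

Call:
{"api": "move_arm", "payload": {
  "targets": "-1 0.3 0 0 0 0 0; -1 0 0 0 0 0 0; -1 0 0 0 0 0 0"
}}

```text
clock: 12.57
eef_pos: [665.6, -40.7, 155.7]
tool_rot: [3.136, 0.008, 1.598]
force: [2.1, -7.6, 4.6]
width: 42.3
gripper_force: 62.2
```

Call:
{"api": "move_arm", "payload": {
  "targets": "-1 0.3 0 0 0 0 0; -1 0 0 0 0 0 0; -1 0 0 0 0 0 0"
}}

```text
clock: 12.82
eef_pos: [665.6, -40.4, 155.7]
tool_rot: [3.136, 0.011, 1.597]
force: [2.6, -11.4, 2.8]
width: 42.2
gripper_force: 62.0
```

Call:
{"api": "move_arm", "payload": {
  "targets": "-1 0.3 0 0 0 0 0; -1 0 0 0 0 0 0; -1 0 0 0 0 0 0"
}}

```text
clock: 13.07
eef_pos: [665.5, -40.1, 155.7]
tool_rot: [3.135, 0.015, 1.596]
force: [2.6, -15.3, 1.9]
width: 42.4
gripper_force: 61.8
```

Call:
{"api": "move_arm", "payload": {
  "targets": "-1 0.4 0 0 0 0 0; -1 0.4 0 0 0 0 0; -1 0 0 0 0 0 0; -1 0 0 0 0 0 0; -1 0 0 0 0 0 0"
}}

```text
clock: 13.48
eef_pos: [665.5, -39.5, 155.8]
tool_rot: [3.134, 0.025, 1.593]
force: [5.3, -27.3, -3.9]
width: 42.3
gripper_force: 62.2
```

```bash
python3 -c "
from h import *
d=snap('wrist','w7'); s=snap('scene','s7'); t=snap('top','t7')
for n,im,z in (('w',d,182),('s',s,182),('t',t,182)):
    h=cv2.cvtColor(im['color'],cv2.COLOR_RGB2HSV); m=(((h[...,0]<6)|(h[...,0]>174))&(h[...,1]>200)&(h[...,2]>100)).astype(np.uint8)
    k,l,st,c=cv2.connectedComponentsWithStats(m)
    for i in range(1,k):
        if st[i,4]>25: print(n,st[i],c[i].round(1),atz(im,*c[i],z).round(0))
print(read_state()['eef_pos'],read_state()['force'])"
```

```text
w [ 278   67   76   45 3118] [317.2  88.7] [661.  53. 182.]
w [423 197  32  31 775] [438.7 212.5] [716.   3. 182.]
[665.49873698 -39.51674366 155.75338108] [  5.51657048 -28.18294866  -2.98238825]
```

```bash
python3 -c "
from h import *
d=load('w7')
for z in (176,182,186): print(z,atz(d,316,112,z).round(1),atz(d,316,68,z).round(1))
d=load('w5') 
for im,n in ((d,'w5'),):
    h=cv2.cvtColor(im['color'],cv2.COLOR_RGB2HSV); m=(((h[...,0]<6)|(h[...,0]>174))&(h[...,1]>200)&(h[...,2]>100)).astype(np.uint8)
    k,l,st,c=cv2.connectedComponentsWithStats(m)
    for i in range(1,k):
        if st[i,4]>100: x,y,w,hh,_=st[i];print(st[i],atz(d,c[i][0],y,182).round(1),atz(d,c[i][0],y+hh,182).round(1))
# profile along spindle axis ahead of barrel in w7
d=load('w7'); R=d['color']
for y in range(-5,70,4): u,v=proj(d,(663-0.03*y,y,172)); print(y,u,v,R[int(v),int(u)])
"
```

```text
176 [660.8  44.1 176. ] [660.5  60.4 176. ]
182 [660.8  44.3 182. ] [660.6  59.8 182. ]
186 [660.8  44.4 186. ] [660.6  59.4 186. ]
[ 300  111   43   25 1011] [654.9 191.3 182. ] [655.4 175.4 182. ]
[215 187  33  15 306] [592.  138.2 182. ] [591.2 126.9 182. ]
[306 300  34  20 449] [660.4  43.3 182. ] [661.   22.8 182. ]
-5 319.2 217.8 [ 93 175 122]
-1 319.1 210.2 [ 84 160 113]
3 319.1 202.4 [235 223 216]
7 319.0 194.4 [227 219 216]
11 318.9 186.3 [226 216 211]
15 318.8 178.0 [225 218 211]
19 318.7 169.5 [224 215 210]
23 318.7 160.8 [225 218 210]
27 318.6 152.0 [226 217 212]
31 318.5 142.9 [224 217 213]
35 318.4 133.6 [225 218 210]
39 318.3 124.1 [179 165 163]
43 318.2 114.4 [152 145 141]
47 318.1 104.4 [246  46  28]
51 318.0 94.2 [247  51  35]
55 317.9 83.8 [249  54  32]
59 317.8 73.1 [249  50  31]
63 317.7 62.1 [234 181 108]
67 317.6 50.8 [234 187 108]
```

The blank's tail end is at y = 44.3 mm, and fully home it should be about 44.5. I'll ease off the push, release and rise.

Call:
{"api": "move_arm", "payload": {
  "targets": "-1 -0.5 0 0 0 0 0; -1 -0.5 0 0 0 0 0; -1 -0.4 0 0 0 0 0; -1 0 0 0 0 0 0; -1 0 0 0 0 0 0"
}}

```text
clock: 14.05
eef_pos: [665.5, -39.9, 155.7]
tool_rot: [3.137, 0.006, 1.598]
force: [1.4, -5.8, 4.9]
width: 42.0
gripper_force: 62.6
```

Call:
{"api": "move_arm", "payload": {
  "targets": "0 0 0 0 0 0 0; 0.7 0 0 0 0 0 0; 0.7 0 0 0 0 0 0; 0.7 0 0 0 0 0 0"
}}

```text
clock: 14.38
eef_pos: [663.4, -34.7, 153.1]
tool_rot: [-3.14, -0.001, 1.6]
force: [0.2, -0.8, 0.1]
width: 72.3
gripper_force: 0.0
```

Call:
{"api": "move_arm", "payload": {
  "targets": "0.7 0 0 -2 0 0 0; 0.7 0 0 -3 0 0 0; 0.7 0 0 -3 0 0 0; 0.7 0 0 -3 0 0 0; 0.7 0 0 0 0 0 0"
}}

```text
clock: 14.8
eef_pos: [666.7, -36.2, 269.7]
tool_rot: [3.132, 0.001, 1.6]
force: [1.3, -0.4, 0.4]
width: 72.3
gripper_force: 0.0
```

```bash
python3 -c "
from h import *
d=snap('wrist','w8')
h=cv2.cvtColor(d['color'],cv2.COLOR_RGB2HSV); m=(((h[...,0]<6)|(h[...,0]>174))&(h[...,1]>200)&(h[...,2]>100)).astype(np.uint8)
k,l,st,c=cv2.connectedComponentsWithStats(m)
for i in range(1,k):
    if st[i,4]>100: x,y,w,hh,_=st[i];print(st[i],atz(d,c[i][0],y,182).round(1),atz(d,c[i][0],y+hh,182).round(1))
plan([(518,100,290),(518,238,280)],0.7,psi=1.6,step=38)"
```

```text
[203  10  35  19 404] [591.2 112.1 182. ] [590.2 100.4 182. ]
[298  93  37  21 723] [661.2  59.6 182. ] [661.6  44.2 182. ]
[382 168  18  19 275] [724.7   2.7 182. ] [726.5 -13.9 182. ]
# at [665.5 -35.6 266.8] [3.136 0.    1.6  ] w 73.2
0.7 2.3 -2.4 -0.4 0.1 0 -0; 0.7 2.4 -2.4 -0.4 0.1 0 -0; 0.7 2.3 -2.4 -0.4 0.1 0 -0; 0.7 2.3 -2.4 -0.4 0.1 0 -0; 0.7 2.4 -2.3 -0.4 0.1 0 -0
0.7 2.3 -2.4 -0.3 0.1 0 -0; 0.7 3.4 0.1 0.2 0 0 0; 0.7 3.5 0.1 0.3 0 0 0; 0.7 3.4 0.1 0.2 0 0 0; 0.7 3.5 0.1 0.3 0 0 0
```

Call:
{"api": "move_arm", "payload": {
  "targets": "0.4 2.3 -2.4 -0.4 0 0 0; 0.4 2.4 -2.4 -0.4 0 0 0; 0.4 2.3 -2.4 -0.4 0 0 0; 0.4 2.3 -2.4 -0.4 0 0 0; 0.4 2.4 -2.3 -0.4 0 0 0"
}}

```text
clock: 15.27
eef_pos: [539.1, 79.3, 282.2]
tool_rot: [-3.139, -0.0, 1.599]
force: [-0.6, 0.8, 0.0]
width: 60.2
gripper_force: 0.0
```

Call:
{"api": "move_arm", "payload": {
  "targets": "0.4 2.3 -2.4 0 0 0 0; 0.4 3.4 0 0 0 0 0; 0.4 3 0 0.3 0 0 0; 0.4 0 0 0 0 0 0; 0.4 0 0 0 0 0 0"
}}

```text
clock: 15.68
eef_pos: [513.6, 167.0, 278.9]
tool_rot: [-3.139, 0.0, 1.605]
force: [-0.4, -0.5, 1.0]
width: 59.8
gripper_force: 0.0
```

```bash
python3 -c "
from h import *
d=snap('wrist','w9')
h=cv2.cvtColor(d['color'],cv2.COLOR_RGB2HSV)
m={'yel':(h[...,0]>24)&(h[...,0]<34)&(h[...,1]>180)&(h[...,2]>120),'red':((h[...,0]<6)|(h[...,0]>174))&(h[...,1]>200)&(h[...,2]>100)}
for n,q in m.items():
    k,l,st,c=cv2.connectedComponentsWithStats(q.astype(np.uint8))
    for i in range(1,k):
        if st[i,4]>60:
            x,y,w,hh,_=st[i];print(n,st[i])
            for z in (140,170,192): print('  ',z,*[atz(d,*p,z).round(1)[:2] for p in ((x,y),(x+w,y+hh),c[i])])
            if n=='yel':
                r=cv2.minAreaRect(np.argwhere(l==i)[:,::-1].astype(np.float32)); print(cv2.boxPoints(r).round(0).tolist(), h[l==i][:,2].min(), np.percentile(h[l==i][:,2],[10,50,90]))
# white cursor line
print(read_state()['eef_pos'],proj(d,(519,240,192)),proj(d,(579,118,140)))"
```

```text
yel [ 314   84   32   71 2160]
   140 [502.8 273.1] [537. 208.] [519.  242.6]
   170 [503.6 270.7] [534.1 212.6] [518.  243.5]
   192 [504.2 269. ] [532. 216.] [517.3 244.2]
[[314.0, 84.0], [345.0, 84.0], [345.0, 154.0], [314.0, 154.0]] 197 [253. 254. 254.]
red [420  12  21  33 544]
   140 [593.1 333.5] [615.7 308.9] [603.9 321.9]
   170 [584.3 324.7] [604.5 302.8] [593.9 314.4]
   192 [577.8 318.3] [596.2 298.3] [586.6 308.9]
red [307 111   6  20  97]
   140 [496.7 248.9] [503.  230.4] [499.7 240.2]
   170 [498.1 249.2] [503.7 232.6] [500.8 241.4]
   192 [499.2 249.3] [504.3 234.3] [501.6 242.2]
red [458 157  40  22 713]
   140 [650.5 209.8] [696.5 188.5] [672.4 199.1]
   170 [635.6 214.2] [676.7 195.2] [655.1 204.7]
   192 [624.6 217.5] [662.1 200.1] [642.5 208.7]
red [364 228  25  13 188]
   140 [562.1 128.2] [591.5 113.3] [575. 120.]
   170 [556.5 141.3] [582.9 128. ] [568.1 134. ]
   192 [552.5 150.9] [576.5 138.8] [563.  144.3]
[514.12875818 164.76627666 279.34868787] [331.6 124.2] [378.3 236.8]
```

Call:
{"api": "move_arm", "payload": {
  "targets": "0.4 2.6 0.2 1 0 0 0; 0.4 2.6 0.2 1 0 0 0; 0.4 2.5 0.2 1 0 0 0; 0.4 0 0 1 0 0 0; 0.4 0 0 0 0 0 0"
}}

```text
clock: 16.15
eef_pos: [517.5, 241.0, 237.8]
tool_rot: [-3.137, 0.002, 1.6]
force: [-0.1, -0.6, -0.9]
width: 59.8
gripper_force: 0.0
```

Call:
{"api": "move_arm", "payload": {
  "targets": "0.4 0 0 0 0 0 0; 0.4 0 0 0 0 0 0"
}}

```text
clock: 16.32
eef_pos: [519.5, 239.1, 240.8]
tool_rot: [3.141, 0.001, 1.596]
force: [-0.8, -1.0, 0.3]
width: 59.6
gripper_force: 0.0
```

```bash
python3 -c "
from h import *
plan([(518,242,151)],0.4,psi=1.6,step=25)"
```

```text
# at [519.5 239.1 240.8] [3.141e+00 1.000e-03 1.596e+00] w 59.6
0.4 0.1 -0 2.2 0 0 -0.1; 0.4 0.1 -0.1 2.3 0 0 -0.1; 0.4 0 -0 2.2 0 0 -0.1; 0.4 0.1 -0 2.3 0 0 -0.1
```

Call:
{"api": "move_arm", "payload": {
  "targets": "0.4 0.1 0 2.2 0 0 0; 0.4 0.1 -0.1 2.2 0 0 0; 0.4 0 0 2.2 0 0 0; 0.4 0 0 2.2 0 0 0; 0.4 0 0 0 0 0 0"
}}

```text
clock: 16.73
eef_pos: [515.9, 241.4, 149.7]
tool_rot: [-3.136, 0.002, 1.597]
force: [-0.9, -0.2, 0.6]
width: 59.7
gripper_force: 0.0
```

Call:
{"api": "move_arm", "payload": {
  "targets": "0.4 0 0 0 0 0 0; 0.4 0 0 0 0 0 0"
}}

```text
clock: 16.9
eef_pos: [519.1, 242.7, 153.9]
tool_rot: [3.139, -0.0, 1.598]
force: [0.6, -0.4, -0.2]
width: 59.6
gripper_force: 0.0
```

Call:
{"api": "move_arm", "payload": {
  "targets": "-1 0 0 0.2 0 0 0; -1 0 0 0 0 0 0; -1 0 0 0 0 0 0; -1 0 0 0 0 0 0; -1 0 0 0 0 0 0"
}}

```text
clock: 17.32
eef_pos: [518.7, 243.6, 151.5]
tool_rot: [3.14, -0.001, 1.601]
force: [-0.4, -0.0, 6.3]
width: 25.2
gripper_force: 60.6
```

Call:
{"api": "move_arm", "payload": {
  "targets": "-1 0 0 0 0 0 0; -1 0 0 0 0 0 0"
}}

```text
clock: 17.48
eef_pos: [518.7, 243.6, 151.5]
tool_rot: [3.14, -0.001, 1.601]
force: [-0.6, 0.2, 6.5]
width: 25.7
gripper_force: 60.6
```

Call:
{"api": "move_arm", "payload": {
  "targets": "-1 -1 0 0 0 0 0; -1 -1.5 0 0 0 0 0; -1 -1.5 0 0 0 0 0; -1 -1.5 0 0 0 0 0; -1 -1.5 0 0 0 0 0"
}}

```text
clock: 17.9
eef_pos: [521.5, 176.8, 151.5]
tool_rot: [3.138, -0.005, 1.603]
force: [3.9, 8.2, 3.5]
width: 25.3
gripper_force: 59.9
```

Call:
{"api": "move_arm", "payload": {
  "targets": "-1 -1.5 0 0 0 0 0; -1 -1.2 0 0 0 0 0; -1 0 0 0 0 0 0; -1 0 0 0 0 0 0; -1 0 0 0 0 0 0"
}}

```text
clock: 18.32
eef_pos: [522.6, 149.6, 151.5]
tool_rot: [3.138, -0.004, 1.602]
force: [3.2, 6.1, 4.6]
width: 25.3
gripper_force: 60.5
```

```bash
python3 -c "
from h import *
st=read_state(); print(st['eef_pos'],st['tool_rot'],st['force'])
for n in ('wrist','top','scene'):
    d=snap(n,n[0]+'10'); g=d['color'].astype(int); h=cv2.cvtColor(d['color'],cv2.COLOR_RGB2HSV)
    c=proj(d,(578.6,118,140)); p=proj(d,(571,120,175)); print(n,c,p)
    m=(((h[...,0]<8)|(h[...,0]>172))&(h[...,1]>150)&(h[...,2]>80)).astype(np.uint8)
    k,l,s,q=cv2.connectedComponentsWithStats(m)
    for i in range(1,k):
        if s[i,4]>15 and np.hypot(*(q[i]-c))<60: print('  red',s[i],q[i].round(1),atz(d,*q[i],140).round(1))
d=load('w10')
# gray profiles along lathe y at several offsets for pointer line (z 175) and cursor (z 140)
for z,xs in ((175,(555,565,575,585,595)),(140,(568,573,578,583))):
  for x0 in xs:
    o=[]
    for y in np.arange(100,140,1.):
        u,v=proj(d,(x0-0.03*(y-120),y,z)); o.append(tuple(int(k) for k in (cv2.getRectSubPix(d['color'],(1,1),(float(u),float(v))).ravel()//10)) if 0<=u<639 and 0<=v<399 else None)
    print(z,x0,' '.join(('%d,%d'%(k[0],k[1]) if k else '-') for k in o))
"
```

```text
[522.61956928 149.56368558 151.53305909] [ 3.13751693 -0.00419963  1.60203661] [3.15669418 6.12845247 4.63602511]
wrist [404.3 296. ] [409.6 333.5]
  red [379 279  45  17 425] [399.5 288.5] [574.7 123.8 140. ]
  red [392 297  11   4  23] [397.8 298. ] [574.5 116.3 140. ]
top [213.7 144.6] [209.8 143. ]
  red [235 105   7  12  72] [237.9 110.7] [675.   59.4 140. ]
  red [212 140   5  11  30] [213.6 145.7] [575.4 118.3 140. ]
scene [428.2 264.8] [433.4 255.3]
  red [425 258   7  14  40] [427.2 264. ] [577.2 115.9 140. ]
  red [395 288   9  16 127] [399.3 295.4] [652.4  59.  140. ]
175 555 5,5 5,5 5,5 5,5 4,4 4,4 5,4 4,5 5,5 5,5 5,5 4,4 5,5 5,5 5,5 4,5 5,5 5,5 5,5 5,5 5,5 5,5 5,4 5,5 5,5 5,5 6,5 5,5 5,5 4,4 4,3 5,5 5,5 5,5 5,5 5,5 5,5 5,5 5,5 5,5
175 565 7,7 8,8 12,11 6,6 20,20 21,20 22,21 22,21 20,19 13,12 7,7 5,5 4,5 5,5 5,5 5,5 5,5 5,5 5,5 5,5 5,5 5,5 5,5 5,5 5,5 5,5 5,5 5,5 5,5 5,5 5,5 5,5 5,5 5,5 4,4 3,3 2,2 2,2 2,2 3,3
175 575 3,3 3,3 4,4 5,5 5,5 5,5 5,5 5,5 5,5 6,6 5,5 5,5 6,6 5,5 5,5 3,4 4,3 3,3 4,3 4,3 3,3 4,3 3,4 3,3 4,3 3,3 3,3 3,3 3,3 3,3 4,4 5,5 5,5 5,5 5,5 5,5 5,5 5,5 5,5 
[... 482 characters left out ...]
25,6 24,2 23,6 22,21 22,22 22,22 23,22 21,20 7,6 15,14 23,22 22,22 22,21 23,22 23,22 22,22
140 573 5,5 5,5 5,5 5,5 5,5 5,5 5,5 5,5 5,5 4,5 6,5 5,4 3,3 2,2 2,3 5,5 18,3 25,12 25,25 25,19 24,3 24,0 24,2 24,2 25,5 25,3 23,5 22,19 22,22 22,22 23,22 23,22 10,10 10,9 23,22 22,22 22,21 22,22 22,21 22,22
140 578 4,5 5,5 5,5 5,4 5,4 4,4 3,3 2,2 2,3 2,2 3,2 3,3 4,4 4,4 5,5 5,5 4,5 5,5 7,8 16,11 24,5 25,2 24,2 24,2 25,4 25,3 24,2 23,14 22,22 22,21 22,21 22,21 22,21 22,21 22,21 22,21 22,21 22,21 22,21 22,21
140 583 3,3 3,3 3,3 3,3 3,3 4,3 4,4 4,4 5,5 5,5 5,5 5,5 5,5 5,5 5,4 4,4 4,4 4,4 5,5 5,5 4,5 13,5 24,2 25,2 25,3 25,4 24,0 23,13 22,22 22,21 22,21 22,21 22,21 22,21 22,21 22,21 22,21 22,21 22,21 22,21
```

```bash
cat > m.py <<'E'
from h import *
def prof(d,x0,z,ys,yaw,yref):
    o=[]
    for y in ys:
        u,v=proj2(d,(x0-np.tan(yaw)*(y-yref),y,z))
        o.append(cv2.getRectSubPix(d['color'],(1,1),(u,v)).ravel().astype(int) if 1<=u<638 and 1<=v<398 else [0,0,0])
    return np.array(o)
def proj2(d,p):
    R=cv2.Rodrigues(np.array(d['rvec'],float))[0]; c=R@np.array(p,float)+np.array(d['tvec'],float).ravel()
    return tuple(float(k) for k in K(d)*c[:2]/c[2]+[d['cx'],d['cy']])
E
python3 - <<'E'
from m import *
ys=np.arange(205,235,1.)
for n in ('w3','w4','w5','w9'):
    d=load(n)
    for x in (560,574,585): print(n,x,' '.join(str(k//10) for k in prof(d,x,175,ys,.035,220).mean(1).astype(int)))
    yc=np.arange(108,128,1.)
    p=prof(d,578,140,yc,.035,118); print('  cur',' '.join(str(k//10) for k in p[:,1]))
d=load('w10'); ys=np.arange(110,145,1.)
for x in range(596,640,5): print(x,' '.join(str(k//10) for k in prof(d,x,175,ys,.035,126).mean(1).astype(int)))
E
```

```text
w3 560 9 9 9 9 9 9 9 9 9 9 9 10 14 23 23 23 24 25 11 7 7 7 7 7 7 8 11 11 11 11
w3 574 12 13 13 12 12 13 13 12 12 12 12 11 11 19 24 9 14 24 19 12 12 12 12 12 12 12 12 12 12 12
w3 585 12 9 14 14 14 14 13 13 12 12 12 12 11 13 16 11 6 15 16 12 12 12 12 12 12 12 12 12 12 12
  cur 22 22 15 8 12 7 4 4 3 8 21 20 9 4 4 4 5 11 20 21
w4 560 12 12 12 12 12 12 12 12 12 12 12 10 16 24 24 24 24 25 12 12 12 12 12 12 12 12 12 12 12 12
w4 574 9 10 9 9 9 9 9 8 9 9 8 10 10 22 24 5 16 25 17 7 8 8 8 8 13 12 12 12 12 12
w4 585 14 7 14 14 14 14 14 14 13 13 13 12 11 14 17 10 4 17 17 12 13 13 12 13 12 13 13 13 13 13
  cur 22 22 20 9 9 8 3 2 2 10 23 24 6 3 4 4 4 9 20 22
w5 560 13 13 13 13 13 13 13 13 13 13 13 11 15 24 24 24 24 25 13 12 12 12 12 11 12 12 13 12 12 12
w5 574 10 10 10 10 10 10 10 9 10 10 10 10 11 21 23 7 15 25 20 7 8 8 8 8 8 8 8 8 9 12
w5 585 14 11 9 14 14 14 14 14 14 13 13 13 11 14 17 11 8 17 17 12 12 12 12 12 12 12 12 12 12 12
  cur 22 22 20 10 10 9 3 3 2 9 24 24 7 3 4 4 4 10 20 22
w9 560 18 8 8 14 14 15 15 14 15 12 5 14 16 25 24 24 25 25 24 10 7 8 8 8 8 8 8 8 8 8
w9 574 10 10 10 10 10 11 11 10 
[... 366 characters left out ...]
 13 12 12 12 12 12 12
606 5 4 5 5 5 5 5 5 5 5 5 5 10 11 10 18 24 24 24 24 25 23 23 22 22 22 21 22 15 11 11 11 11 11 11
611 5 5 5 5 5 5 5 5 9 11 11 11 11 11 10 15 24 24 24 24 25 24 23 18 10 17 16 19 18 18 18 18 18 18 18
616 5 5 4 5 10 11 11 10 10 11 11 11 10 11 17 19 20 20 18 21 18 23 23 23 22 19 17 17 17 17 17 17 17 17 17
621 9 11 11 11 11 11 11 10 12 19 19 19 19 19 19 19 19 20 18 16 20 23 23 23 21 15 16 16 16 16 16 16 16 16 16
626 11 11 11 13 20 19 19 18 18 19 19 19 19 18 18 18 18 18 18 18 18 20 23 23 18 18 18 18 18 18 18 18 18 18 18
631 14 13 13 14 14 14 13 12 10 9 10 9 9 9 9 10 9 9 9 9 9 9 11 9 9 8 9 9 9 8 9 9 9 8 9
636 7 7 7 7 7 7 7 7 7 7 7 7 7 7 7 7 7 7 7 7 7 7 7 7 7 7 7 7 7 7 7 7 7 7 7
```

Four independent home views agree: the pointer line was at y = 220.2 and the cursor's white line is at 118.45, so 101.75 mm of extension is needed. The arm is 94.0 out now.

Call:
{"api": "move_arm", "payload": {
  "targets": "-1 -0.4 0 0 0 0 0; -1 -0.4 0.2 0 0 0 0; -1 0 0 0 0 0 0; -1 0 0 0 0 0 0; -1 0 0 0 0 0 0"
}}

```text
clock: 18.88
eef_pos: [522.9, 141.8, 151.5]
tool_rot: [3.141, -0.005, 1.602]
force: [-2.5, 6.0, 9.9]
width: 25.4
gripper_force: 61.2
```

```bash
python3 - <<'E'
from m import *
st=read_state(); print(np.round(st['eef_pos'],2),st['tool_rot'],st['force'],st['width'])
d=snap('wrist','w11'); ys=np.arange(108,140,.5)
for x in (597,601,606,611): print(x,' '.join(str(k//10) for k in prof(d,x,175,ys,.035,118).mean(1).astype(int)))
for x in (560,566,570): print('cur',x,' '.join(str(k//10) for k in prof(d,x,140,np.arange(108,128,.5),.035,118)[:,1]))
# top and scene: pointer bar profile home vs now
for n in ('top','scene'):
    d=snap(n,n[0]+'11')
    for x in (545,552,558): 
        print(n,x,' '.join(str(k//10) for k in prof(d,x,175,np.arange(106,132,1.),.035,118).mean(1).astype(int)))
    e=load('t5' if n=='top' else 's3')
    for x in (541,548,554): print(' home',x,' '.join(str(k//10) for k in prof(e,x,175,np.arange(208,234,1.),.035,220).mean(1).astype(int)))
E
```

```text
[522.87 141.8  151.48] [ 3.14113525 -0.00462981  1.60231973] [-2.47493026  5.97042976  9.88887577] 25.392661754782736
597 5 5 5 4 5 5 5 5 5 5 5 4 5 5 4 5 5 5 5 5 4 4 5 4 4 6 11 22 25 24 23 22 22 22 22 22 22 22 22 22 21 22 22 20 12 11 11 11 11 11 11 11 11 12 12 12 12 12 12 12 12 12 12 12
601 5 5 5 5 5 5 5 5 5 5 5 5 5 4 5 5 5 5 4 5 5 3 2 7 15 25 24 24 25 24 23 22 22 22 22 22 22 22 22 22 21 21 22 22 14 11 11 12 12 12 12 12 12 11 12 12 12 12 12 12 12 12 12 12
606 5 5 5 5 5 4 5 5 5 5 4 4 6 9 10 10 10 11 18 23 24 24 24 24 24 24 24 24 25 25 23 22 22 22 22 22 22 22 22 21 21 21 21 22 17 12 11 11 11 12 12 11 12 12 12 12 11 12 11 11 11 11 11 11
611 5 5 4 5 6 9 10 11 11 11 11 11 10 10 10 10 10 10 14 19 23 24 24 24 24 24 23 24 24 25 24 23 22 23 22 19 14 10 11 15 17 16 18 19 19 19 19 18 18 19 19 18 18 19 19 19 18 18 19 19 18 18 18 18
cur 560 4 4 5 5 5 5 5 5 5 5 5 5 5 5 5 5 5 5 5 6 6 7 7 7 7 7 7 7 7 7 7 7 7 7 7 7 7 7 7 8
cur 566 5 4 4 5 8 14 19 17 14 9 4 2 1 2 3 3 2 2 4 8 11 8 5 2 1 1 2 2 2 1 1 3 5 3 2 3 10 16 21 21
cur 570 5 7 15 21 22 22 21 19 14 6 3 1 2 2 2 0 1 5 14 21 25 24 18 7 2 0 1 2 2 1 2 3
[... 261 characters left out ...]
8 8 8 9 10 15 19 21 22 23 20 18 15 12 9 9 8 8 8 8 8 8 8 8
 home 548 8 8 8 8 8 8 8 12 17 22 22 23 22 19 17 14 11 9 8 8 8 8 8 8 7 8
 home 554 7 7 7 7 7 8 8 9 15 20 22 23 23 20 17 13 10 7 7 7 7 7 7 7 7 7
scene 545 11 11 10 10 11 11 12 13 13 14 15 15 15 14 13 12 11 11 11 10 10 10 9 10 10 10
scene 552 12 12 12 12 12 12 12 12 13 14 14 15 14 14 14 13 12 12 12 12 11 11 11 10 10 8
scene 558 13 12 12 12 12 12 12 12 12 13 14 14 14 14 14 13 13 12 12 12 12 12 12 12 12 12
 home 541 15 15 15 15 15 15 15 15 15 15 15 16 16 16 16 16 17 17 17 17 17 18 18 18 18 18
 home 548 12 12 13 13 13 13 13 13 13 13 13 13 13 14 14 14 14 14 14 14 14 14 13 13 13 13
 home 554 8 8 9 9 9 9 9 9 9 9 9 9 9 9 9 9 9 9 9 9 8 8 8 8 8 8
```

Three checks agree on about 101.5 to 101.9 mm of extension, so the pointer is level with the cursor to within about a millimetre. I'll hold still briefly, confirm it's steady, and hand in.

Call:
{"api": "move_arm", "payload": {
  "targets": "-1 0 0 0 0 0 0; -1 0 0 0 0 0 0; -1 0 0 0 0 0 0; -1 0 0 0 0 0 0; -1 0 0 0 0 0 0"
}}

```text
clock: 19.45
eef_pos: [522.9, 141.9, 151.5]
tool_rot: [3.141, -0.005, 1.602]
force: [-3.5, 6.3, 9.3]
width: 25.3
gripper_force: 61.2
```

```bash
python3 -c "
from cell import *
s=read_state(); print(s['eef_pos'],abs(s['qd']).max(),s['width'])
if abs(s['eef_pos'][1]-141.8)<0.7: print(order.finish_job())"
```

```text
[522.89310533 141.87174926 151.4933544 ] 0.0015027838037926684 25.303053991883836
the job is handed in; nothing more can be done
None
```

Job handed in at 19.5 s: the red-ended blank is held between the centres, and the gauge is held steady about 101.8 mm out, with its pointer within about 1 mm of the cursor line by my measurements (no verdict was returned).

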